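# Nest the snack-bowl lids on the coffee table

## Robot

A 7-joint arm with a two-finger parallel gripper is mounted at the origin on the work surface. World frame = base frame: x ahead of the robot, y to its left, z up, the work surface at z = 0. Lengths are in m, angles in rad, forces in N, time in s.
With the tool pointing down it reaches from about 0.4 to 0.925 m from the base axis. Payload 5.6 kg.
Tool frame: the origin (TCP) lies midway between the tips of the shut fingers; the grasp point (between the pads) lies env.grip_depth behind it (env.grip_depth is the distance from the TCP to the grasp point, in m); z points along the fingers, y is the line along which they close (so a half turn about z gives the same grasp; the last joint's range is limited). The gripper opens to 85 mm and grips with 20 to 120 N. Pads are 22 mm wide; open, the fingers measure 114 mm over their backs; the gripper's body (76 mm by 85 mm) begins 54 mm behind the grasp point. The pads swing forward as they close: fully open they stand 13 mm farther back than shut.
Start: joints at [-1.305, 0.468, -0.012, 1.603, 0.006, 1.071, -0.056], TCP at [0.198, 0.619, 0.231] pointing down, gripper open.
Joint ranges: [-2.53, 2.53], [-0.31, 2.02], [-1.57, 1.55], [0.28, 2.44], [-1.29, 4.43], [0.15, 1.84], [-2.92, 2.92]. Speed limits (rad/s): [2.57, 2.57, 3.14, 3.14, 3.14, 3.14, 3.14].

## Interface

Orientations are given as a 3x3 rotation matrix whose columns are the frame's x, y, z axes.
In Python, from station import env, readout, read_camera, get_calibration, ticket gives the robot as it stands. Calls block until the motion is done:
- env.move_to(position, orientation): joint-space move of the TCP to a pose.
- env.move_l(position, ori=None, speed=0.15): straight line of the TCP; ori=None keeps the orientation; speed is the mean speed in m/s.
- env.move_j(angles): joint-space move.
- env.let_go() and env.gripper_close(effort=None): open the fingers fully, or close them until they stop; effort is the grip in N (None keeps the last).
- env.wait(seconds).
- env.solve_ik(position, orientation): joint angles nearest the present ones, or None.
- readout.sense(): the state.
- read_camera(name): name is "scene" or "top" or "wrist"; returns (picture, depth): 420x560x3 uint8, red, green, blue; 420x560 float32, m along the optical axis (not along the pixel's ray), 0 where there is no reading.
- get_calibration(name): a dict with "intrinsics" (3x3 intrinsics, pixels), "R" (3x3) and "t" (3): a world point X has camera coordinates R X + t. Camera axes: x right, y down, z forward; pixel columns grow to the right and rows downward; lengths in m; the calibration is good to about 2 mm. The wrist camera is an equidistant fisheye: a pixel r from the principal point sees the ray r / f radians off the axis. A picture is of the moment at which its call begins: read the wrist's pose just before it. get_calibration takes no time and is no camera call; for the wrist camera it gives the pose at the moment of the call.
A pose or a line that the arm cannot do raises env.MotionError and nothing moves.
- ticket.finish_job(): hands the job in; it is judged then, once.
The state is a dict: "clock": time; "qpos": joint angles; "qvel": joint speeds; "joint_torque": joint torques, N m; "position": TCP position; "tool_rot": TCP orientation; "force": force on the tool from outside, world axes, zero at the start; "ft_torque": the same for the moment, N m; "width": finger opening in m; "grip_force": force on a finger pad.
Only numpy, scipy, OpenCV 4.12 (cv2) and the standard library are available. Lean on these libraries where they do the work, as an engineer would, in place of code of your own. Each camera call takes 0.05 s, during which the arm holds its last target. There are 200 camera calls.

## Task

Three domed lids from the snack bowls lie upside down on the coffee table, each resting on its wooden knob with the brass knob screw showing inside. Tidy them into one nest: the yellow medium lid centred inside the green large lid, and the red small lid centred inside the yellow one, all still upside down and level. Set the lids down rather than dropping them, and leave the small white bowl where it stands.

Things in the scene. Friction and masses are not known exactly. Their poses are not given: they have to be found in the camera images.
- lid_large: Large dark-green enamelled domed lid lying inverted like a shallow bowl, 0.45 kg. Outer rim diameter 210 mm, rim top 50 mm above its origin; wall 4 mm, topmost 14 mm an upright rim 8 mm thick. Stands on a flat wooden disc knob, diameter 64 mm; flat inner floor (diameter 94 mm) 17 mm above the origin. Its origin is the centre of the knob's underside, z up.
- lid_medium: Medium yellow domed lid, inverted, 0.2 kg. Outer rim diameter 150 mm, rim top 58 mm above its origin; topmost 14 mm an upright rim 8 mm thick, to pinch from above with one finger inside. Knob diameter 52 mm; flat inner floor (diameter 74 mm) 17 mm above the origin. Its origin is the centre of the knob's underside, z up. Nested, it sits 17 mm above the large lid's origin, rim 25 mm above its rim.
- lid_small: Small red domed lid, inverted, 0.12 kg. Outer rim diameter 96 mm, rim top 60 mm above its origin; topmost 14 mm an upright rim 8 mm thick, to pinch from above with one finger inside. Knob diameter 36 mm; inner floor 17 mm above the origin. Its origin is the centre of the knob's underside, z up. Nested, it sits 17 mm above the medium lid's origin, rim 19 mm above its rim.
- bowl: Small white ceramic bowl, a bystander to be left alone: rim diameter 90 mm, 42 mm high, no knob, origin at the centre of its underside.
Things that resemble listed ones, but are neither listed nor needed, are in the scene too. What is shaped like the lid_small but pink or purple is not meant.

How it is judged:
At the end, for the whole second after the job is handed in: The medium lid stands in the large one and the small lid in the medium one, each within 20 mm of the centre of the lid below and its origin 9 to 26 mm above that lid's origin; all three upside down as at the start and within 10 degrees of level, the large lid standing on the table, all at rest (horizontal distance between lid_medium and lid_large below 0.02 m and z of lid_medium in the frame of lid_large between 0.009 and 0.026 m and horizontal distance between lid_small and lid_medium below 0.02 m and z of lid_small in the frame of lid_medium between 0.009 and 0.026 m and angle between each of lid_large, lid_medium, lid_small's own z axis and vertical below 0.175 rad and linear speed of each of lid_large, lid_medium, lid_small below 0.03 m/s and height (world z) of lid_large below 0.012 m); the robot touches nothing.
It fails at once if the white bowl is pushed more than 20 mm (distance of bowl from where it was at the start of the episode above 0.02 m).
It fails at once if the medium lid is dropped (falls faster than 0.8 m/s out of the fingers, about 30 mm) (linear speed of lid_medium above 0.8 m/s and contact force between the fingers and lid_medium below 0.05 N).
It fails at once if the small lid is dropped (falls faster than 0.8 m/s out of the fingers, about 30 mm) (linear speed of lid_small above 0.8 m/s and contact force between the fingers and lid_small below 0.05 N).
It also fails if it takes over 58 s, if anything falls off the work surface, if the arm or the gripper's body presses on something with over 40 N, if the wrist force passes 120 N, or if a joint passes its speed limit or range.

## Working session

There is one attempt and no reset: what is moved stays moved. The work goes in short steps, each a Python script; the robot and the scene stay as the last script left them, time stands still between calls to the robot, and variables do not carry over. Pictures are saved under pics/ and viewed, at most 10 in all, crops included, and the job is handed in when it is done.

```bash
mkdir -p pics; ls
python3 - <<'E'
from station import env, readout, read_camera, get_calibration
import cv2,numpy as np
for n in ("top","scene"):
    p,d=read_camera(n); np.savez(f"{n}.npz",p=p,d=d); cv2.imwrite(f"pics/{n}0.png",p[:,:,::-1])
    c=get_calibration(n); print(n,c)
s=readout.sense();print(s["clock"],s["position"],s["tool_rot"],s["width"],env.grip_depth)
E
```

```text
pics
top {'intrinsics': array([[404.58282352,   0.        , 280.88346126],
       [  0.        , 404.58282352, 208.73262483],
       [  0.        ,   0.        ,   1.        ]]), 'R': array([[ 0.00953992, -0.99994218,  0.00496206],
       [-0.98718005, -0.01020858, -0.1592838 ],
       [ 0.15932525, -0.00337889, -0.98722036]]), 't': array([0.0614864 , 0.61133805, 0.90656658])}
scene {'intrinsics': array([[420.24100317,   0.        , 275.2221531 ],
       [  0.        , 420.24100317, 216.63284566],
       [  0.        ,   0.        ,   1.        ]]), 'R': array([[-0.23003939,  0.97306674,  0.01493292],
       [ 0.83917178,  0.20610949, -0.50329872],
       [-0.49282106, -0.10324724, -0.86398345]]), 't': array([ 0.07734611, -0.51442857,  1.32352302])}
0.1 [0.19742272 0.61873008 0.23042927] [[-9.52682098e-01  3.03968152e-01 -4.27595331e-04]
 [ 3.03968442e-01  9.52680736e-01 -1.61275229e-03]
 [-8.28634978e-05 -1.66641572e-03 -9.99998608e-01]] 0.08543188510606697 0.0187
```

View pics/top0.png

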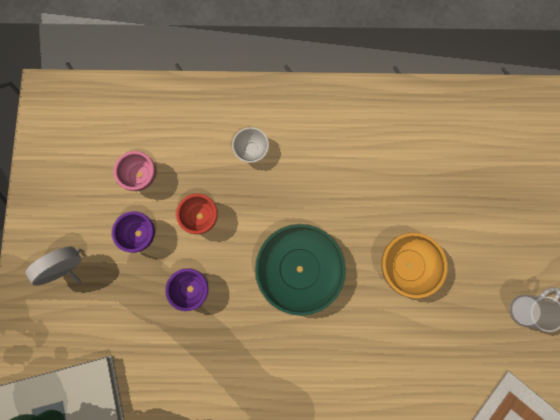

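View pics/scene0.png

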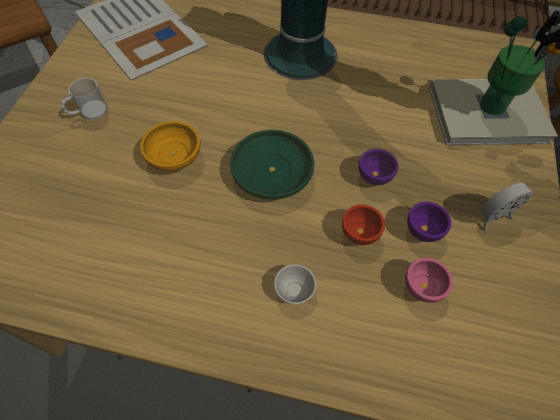

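The top view shows the red lid at (197,214), green at (300,269), yellow at (415,265), the white bowl at (250,145), and purple and pink decoys near the red lid at (187,289), (133,232) and (135,172). The scene view agrees: red (363,225), green (272,165), yellow (171,147).

```bash
cat > h.py <<'E'
from station import env, readout, read_camera, get_calibration, ticket
import cv2,numpy as np
from scipy.optimize import least_squares
HSV={"red":((0,8),(150,255)),"yellow":((13,24),(185,255)),"green":((65,95),(80,255))}
RIM={"red":.060,"yellow":.058,"green":.050}; RAD={"red":.048,"yellow":.075,"green":.105}
def rim(cam,col,near,z=None,img=None,save=None):
    """Rim outer-edge circle: mask contour near the expected pixel, cast on the rim-top plane."""
    p,d=img if img is not None else read_camera(cam)
    c=get_calibration(cam);K,R,t=c["intrinsics"],c["R"],c["t"]
    if save: cv2.imwrite(save,p[:,:,::-1])
    h=cv2.cvtColor(p,cv2.COLOR_RGB2HSV);(a,b),(s0,s1)=HSV[col]
    m=((h[...,0]>=a)&(h[...,0]<=b)&(h[...,1]>=s0)&(h[...,1]<=s1)&(h[...,2]>25)).astype(np.uint8)
    v,u=np.nonzero(m); dd=d[v,u]; k=dd>0; u,v,dd=u[k],v[k],dd[k]
    X=(np.c_[(u-K[0,2])/K[0,0]*dd,(v-K[1,2])/K[1,1]*dd,dd]-t)@R
    X=X[np.hypot(*(X[:,:2]-near).T)<RAD[col]+.05]
    zr=RIM[col] if z is None else z
    T=X[np.abs(X[:,2]-zr)<.006]
    f=lambda q:np.hypot(T[:,0]-q[0],T[:,1]-q[1])-(RAD[col]-.004)
    q=least_squares(f,T[:,:2].mean(0),loss="soft_l1",f_scale=.003).x
    A=np.linalg.lstsq(np.c_[T[:,:2]-q,np.ones(len(T))],T[:,2],rcond=None)[0]
    return dict(c=q.round(4),n=len(T),rms=np.sqrt((f(q)**2).mean()).round(4),zmed=np.median(T[:,2]).round(4),zmax=X[:,2].max().round(4),slope=A[:2].round(3))
def pixray(cam,u,v,z):
    c=get_calibration(cam);K,R,t=c["intrinsics"],c["R"],c["t"]
    r=R.T@np.linalg.inv(K)@[u,v,1.];o=-R.T@t
    return o+r*(z-o[2])/r[2]
def rot(yaw):  # tool pointing down, closing axis y at angle yaw
    y=np.array([np.cos(yaw),np.sin(yaw),0]);z=np.array([0,0,-1.]);return np.c_[np.cross(y,z),y,z]
E
python3 - <<'E'
from h import *
px={"top":{"red":(197,214),"green":(300,269),"yellow":(415,265),"bowl":(250,145),"purp":(187,289),"purp2":(133,232)},"scene":{"red":(363,225),"green":(272,165),"yellow":(171,147)}}
for n in px:
    f=np.load(n+".npz");img=(f["p"],f["d"])
    for k,(u,v) in px[n].items():
        q=pixray(n,u,v,.05)[:2]
        print(n,k,q.round(3), rim(n,k,q,img=img) if k in RIM else "")
E
```

```text
top red [0.596 0.265] {'c': array([0.5966, 0.2652]), 'n': 406, 'rms': np.float64(0.0024), 'zmed': np.float64(0.0599), 'zmax': np.float64(0.0644), 'slope': array([-0.003, -0.001])}
top green [0.47  0.022] {'c': array([0.472 , 0.0228]), 'n': 681, 'rms': np.float64(0.0025), 'zmed': np.float64(0.0497), 'zmax': np.float64(0.0546), 'slope': array([0.001, 0.003])}h.py:19: RuntimeWarning: Mean of empty slice.
  q=least_squares(f,T[:,:2].mean(0),loss="soft_l1",f_scale=.003).x
  ret = um.true_divide(
Traceback (most recent call last):
  File "h.py", line 19, in rim
    q=least_squares(f,T[:,:2].mean(0),loss="soft_l1",f_scale=.003).x
      ~~~~~~~~~~~~~^^^^^^^^^^^^^^^^^^^^^^^^^^^^^^^^^^^^^^^^^^^^^^^
ValueError: Initial guess is outside of provided bounds
```

```bash
python3 - <<'E' 2>&1 | grep -v Warn
from h import *
px={"top":{"red":(197,214),"green":(300,269),"yellow":(415,265),"bowl":(250,145),"purp":(187,289)},"scene":{"red":(363,225),"green":(272,165),"yellow":(171,147)}}
f=np.load("top.npz");h=cv2.cvtColor(f["p"],cv2.COLOR_RGB2HSV)
print(h[265,380:452:4].tolist())
print(h[300:310,370].tolist(), f["d"][265,380:452:4])
HSV["yellow"]=((14,24),(150,255))
for n in px:
    f=np.load(n+".npz");img=(f["p"],f["d"])
    for k,(u,v) in px[n].items():
        q=pixray(n,u,v,.05)[:2]
        try: print(n,k,q.round(3), rim(n,k,q,img=img) if k in RIM else "")
        except Exception as e: print(n,k,q,"fail")
E
```

```text
[[18, 114, 159], [17, 181, 203], [17, 178, 135], [18, 181, 141], [17, 181, 206], [17, 181, 208], [18, 182, 207], [19, 152, 194], [18, 168, 202], [17, 181, 208], [17, 181, 208], [17, 183, 190], [18, 177, 213], [18, 178, 212], [18, 181, 190], [18, 181, 169], [18, 180, 184], [18, 118, 128]]
[[18, 109, 187], [18, 108, 186], [18, 109, 185], [18, 108, 185], [18, 106, 187], [18, 108, 185], [19, 109, 178], [18, 109, 173], [18, 107, 169], [18, 107, 169]] [0.9824821  0.92784685 0.9632433  0.9637332  0.96838194 0.9678514
 0.9700019  0.9691325  0.96823466 0.9685526  0.96651894 0.96706086
 0.96479017 0.9610654  0.9565377  0.9488925  0.9246329  0.98644197]
top red [0.596 0.265] {'c': array([0.5966, 0.2652]), 'n': 406, 'rms': np.float64(0.0024), 'zmed': np.float64(0.0599), 'zmax': np.float64(0.0644), 'slope': array([-0.003, -0.001])}
top green [0.47  0.022] {'c': array([0.472 , 0.0228]), 'n': 681, 'rms': np.float64(0.0025), 'zmed': np.float64(0.0497), 'zmax': np.float64(0.0546), 'slope': array([0.001, 0.003])}
top yellow [ 0.482 -0.244] {'c': array([ 0.4831, -0.2384]), 'n': 735, 'rms': np.float64(0.0025), 'zmed': np.float64(0.0574), 'zmax': np.float64(0.0637), 'slope': array([0.003, 0.001])}
top bowl [0.766 0.144] 
top purp [0.423 0.28 ] 
scene red [0.6   0.267] {'c': array([0.5992, 0.2659]), 'n': 426, 'rms': np.float64(0.0024), 'zmed': np.float64(0.0599), 'zmax': np.float64(0.0639), 'slope': array([-0.004, -0.001])}
scene green [0.484 0.026] {'c': array([0.4727, 0.0235]), 'n': 463, 'rms': np.float64(0.0023), 'zmed': np.float64(0.05), 'zmax': np.float64(0.0542), 'slope': array([-0.,  0.])}
scene yellow [ 0.491 -0.235] {'c': array([ 0.4851, -0.2379]), 'n': 570, 'rms': np.float64(0.0027), 'zmed': np.float64(0.0571), 'zmax': np.float64(0.0618), 'slope': array([-0.001,  0.002])}
```

```bash
sed -i 's/"yellow":((13,24),(185,255))/"yellow":((14,24),(150,255))/' h.py; python3 - <<'E' 2>&1 | grep -v Warn
from h import *
f=np.load("scene.npz");c=get_calibration("scene");K,R,t=c["intrinsics"],c["R"],c["t"]
for u,v in [(515,20),(505,55),(520,65),(497,100),(525,75),(545,20),(548,45),(555,35),(555,60),(490,60)]:
    d=f["d"][v,u];print(u,v,((np.array([(u-K[0,2])/K[0,0]*d,(v-K[1,2])/K[1,1]*d,d])-t)@R).round(3))
G={"grasp_y":(.484+.071,-.238,.058-.016),"grasp_r":(.598+.044,.2655,.060-.013),"pl_y":(.4725+.071,.023,.059),"pl_r":(.4725+.044,.023,.081)}
for k,p in G.items():
    for z in (p[2],.22):
        q=env.solve_ik(np.array([p[0],p[1],z]),rot(0)); print(k,z,None if q is None else np.round(q,2))
E
```

```text
515 20 [0.144 0.502 0.3  ]
505 55 [0.125 0.53  0.196]
520 65 [0.152 0.565 0.195]
497 100 [0.156 0.561 0.084]
525 75 [0.179 0.578 0.19 ]
545 20 [-0.923  1.    -0.329]
548 45 [0.159 0.593 0.262]
555 35 [0.191 0.579 0.309]
555 60 [-1.254  1.317 -0.754]
490 60 [-0.12   0.587 -0.002]
grasp_y 0.042 [-0.24  0.8   0.83  1.87 -0.79  0.84  1.01]
grasp_y 0.22 [-0.31  0.53  0.91  1.78 -0.47  1.07  0.76]
grasp_r 0.047 [-0.67  0.77  0.34  1.61 -0.32  0.82 -0.2 ]
grasp_r 0.22 [-0.72  0.57  0.42  1.51 -0.25  1.11 -0.25]
pl_y 0.059 [-0.48  0.57  0.48  2.   -0.42  0.66  0.27]
pl_y 0.22 [-0.6   0.33  0.61  1.91 -0.23  0.97  0.11]
pl_r 0.081 [-0.51  0.5   0.49  2.06 -0.37  0.67  0.23]
pl_r 0.22 [-0.63  0.28  0.62  1.97 -0.2   0.95  0.09]
```

```bash
cat >> h.py <<'E'
def st(tag=""):
    s=readout.sense();print(tag,"t",round(s["clock"],2),"p",s["position"].round(4),"F",np.round(s["force"],1),"w",round(s["width"],4),"g",round(float(np.max(s["grip_force"])),1),"q",np.round(s["qpos"],2));return s
E
python3 - <<'E'
from h import *
s=st()
env.move_l(np.array([.36,.60,.32]),speed=.2); st("clear")
P=np.array([.484+.071,-.238,.058-.016])
env.move_to(P+[0,0,.14],rot(0)); st("above")
p,_=read_camera("wrist"); cv2.imwrite("pics/w1.png",p[:,:,::-1])
E
```

```text
t 0.1 p [0.1974 0.6187 0.2304] F [ 0.5  0.1 -0.2] w 0.0854 g 0.0 q [-1.31  0.47 -0.01  1.6   0.01  1.07 -0.06]
clear t 1.18 p [0.3583 0.6003 0.3192] F [ 1.  -0.6 -0.3] w 0.0855 g 0.0 q [-1.1   0.49  0.04  1.37 -0.02  1.29  0.2 ]
above t 4.24 p [ 0.5555 -0.2371  0.1819] F [-0.3  0.3 -0.4] w 0.0856 g 0.0 q [-0.34  0.61  0.97  1.81 -0.58  1.04  0.86]
```

View pics/w1.png

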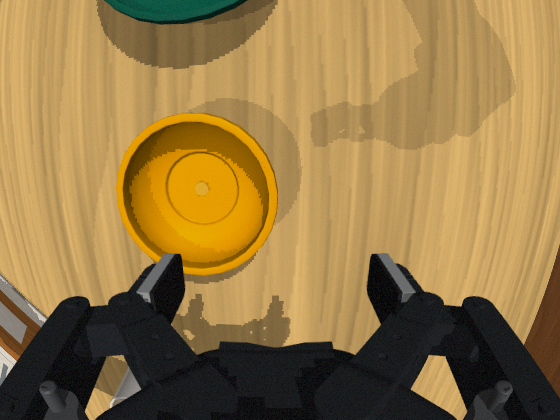

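The wrist view shows the yellow lid centred at (198,193). Its near rim edge, at column 277, sits midway between the fingers (182 and 370), so the grasp lines up.

Run:
```python
from h import *
P=np.array([.484+.071,-.238,.058-.016])
env.move_l(P,speed=.1); st("down")
env.gripper_close(effort=70); st("grip")
env.move_l(P+[0,0,.06],speed=.08); st("lift")
p,_=read_camera("wrist"); cv2.imwrite("pics/w2.png",p[:,:,::-1])
for n in("top","scene"):print(n,rim(n,"yellow",[.484,-.238],z=.118))
```

```text
down t 5.84 p [ 0.5554 -0.2382  0.0426] F [ 0.2  0.9 -0.1] w 0.085 g 0.0 q [-0.23  0.78  0.8   1.87 -0.76  0.82  0.98]
grip t 6.55 p [ 0.555 -0.238  0.042] F [-1.  -0.5  0.7] w 0.0045 g 72.4 q [-0.22  0.78  0.8   1.87 -0.76  0.82  0.98]
lift t 7.45 p [ 0.5548 -0.2377  0.1017] F [-0.9  0.  -1.5] w 0.0049 g 71.8 q [-0.28  0.71  0.88  1.86 -0.68  0.91  0.93]
top {'c': array([ 0.4843, -0.2391]), 'n': 194, 'rms': np.float64(0.0024), 'zmed': np.float64(0.1165), 'zmax': np.float64(0.126), 'slope': array([0.01 , 0.002])}
scene {'c': array([ 0.4867, -0.2392]), 'n': 322, 'rms': np.float64(0.0028), 'zmed': np.float64(0.1157), 'zmax': np.float64(0.2499), 'slope': array([0.004, 0.003])}
```

View pics/w2.png

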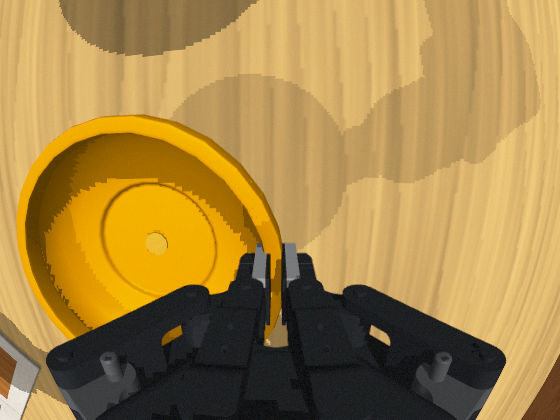

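The yellow lid is held in the pads near (270,270) and level, with the centre where I expected it.

```bash
cat >> h.py <<'E'
def setdown(P,n=8):
    """Lower to just above P, then creep until contact, then let go and rise."""
    env.move_l(P+[0,0,.004],speed=.08); env.wait(.2); f0=readout.sense()["force"][2]
    for i in range(n):
        env.move_l(P+[0,0,.003-.001*i],speed=.02); f=readout.sense()["force"][2]-f0
        if abs(f)>4: break
    print("contact step",i,"dF",round(f,1)); st("down")
    env.let_go(); env.wait(.2); st("open")
    p=readout.sense()["position"]; env.move_l(p+[0,0,.14],speed=.15); st("up")
E
python3 - <<'E'
from h import *
env.move_l(np.array([.5548,-.2377,.16]),speed=.15)
P=np.array([.5425,.024,.059])
env.move_l(P+[0,0,.1],rot(0),speed=.2); st("over")
for n in("top","scene"):
    img=read_camera(n)
    try: print(n,rim(n,"yellow",[.4725,.023],z=.175,img=img))
    except Exception as e: print(e)
setdown(P)
img=read_camera("scene");cv2.imwrite("pics/s2.png",img[0][:,:,::-1])
for c,z in(("yellow",.075),("green",.05)):
  try: print(c,rim("scene",c,[.4725,.023],z=z,img=img))
  except Exception as e: print(e)
E
```

```text
over t 9.59 p [0.5425 0.0226 0.1591] F [-0.4 -0.9 -1.1] w 0.0045 g 71.9 q [-0.87  0.55  1.01  1.98 -0.58  0.94  0.44]
top {'c': array([0.4728, 0.0212]), 'n': 230, 'rms': np.float64(0.0024), 'zmed': np.float64(0.1739), 'zmax': np.float64(0.1778), 'slope': array([-0.005, -0.026])}
scene {'c': array([0.4747, 0.021 ]), 'n': 449, 'rms': np.float64(0.0026), 'zmed': np.float64(0.1737), 'zmax': np.float64(0.3276), 'slope': array([ 0.002, -0.001])}
contact step 4 dF 6.0
down t 12.49 p [0.5433 0.024  0.0586] F [ 1.2 -0.2  4.5] w 0.0049 g 73.1 q [-0.75  0.69  0.85  2.02 -0.75  0.77  0.56]
open t 13.44 p [0.5425 0.024  0.058 ] F [ 1.1 -0.8  0.6] w 0.0856 g 0.0 q [-0.75  0.69  0.85  2.02 -0.75  0.77  0.56]
up t 14.53 p [0.5418 0.0242 0.1972] F [ 0.6 -0.1  0.1] w 0.0855 g 0.0 q [-0.92  0.5   1.07  1.95 -0.52  1.    0.39]
yellow {'c': array([0.4751, 0.0224]), 'n': 520, 'rms': np.float64(0.0026), 'zmed': np.float64(0.0743), 'zmax': np.float64(0.3712), 'slope': array([-0.001,  0.001])}
green {'c': array([0.4727, 0.0232]), 'n': 309, 'rms': np.float64(0.0019), 'zmed': np.float64(0.0499), 'zmax': np.float64(0.5459), 'slope': array([0.003, 0.003])}
```

View pics/s2.png

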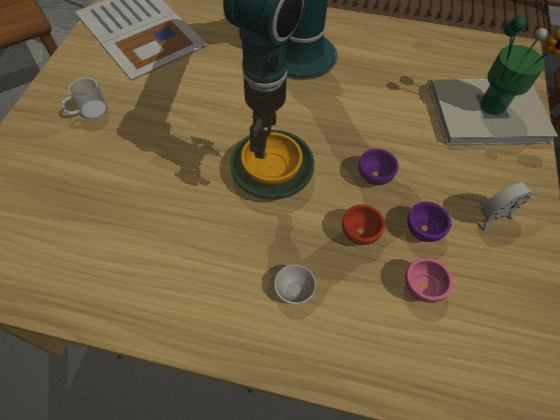

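The yellow lid sits level in the green one at about (272,158), within 2–3 mm of centre. The red lid at (363,225) has not moved.

Run:
```python
from h import *
P=np.array([.598+.044,.2655,.060-.013])
env.move_to(P+[0,0,.13],rot(0)); st("above")
env.move_l(P+[0,0,.002],speed=.1); st("down")
env.gripper_close(effort=70); st("grip")
env.move_l(P+[0,0,.06],speed=.08); st("lift")
for n in("top","scene"):
  try: print(n,rim(n,"red",[.598,.2655],z=.118))
  except Exception as e: print(e)
p,_=read_camera("wrist"); cv2.imwrite("pics/w3.png",p[:,:,::-1])
```

```text
above t 15.6 p [0.6422 0.2627 0.1773] F [ 0.5 -0.9 -0.1] w 0.0852 g 0.0 q [-1.03  0.77  0.95  1.57 -0.66  1.15  0.06]
down t 17.03 p [0.6425 0.2657 0.0498] F [ 0.5 -0.8  1.3] w 0.0853 g 0.0 q [-0.97  0.91  0.83  1.63 -0.79  0.97  0.14]
grip t 17.75 p [0.642  0.2658 0.049 ] F [0.  0.4 0.3] w 0.0055 g 66.3 q [-0.97  0.91  0.83  1.63 -0.79  0.97  0.14]
lift t 18.62 p [0.6416 0.2656 0.1066] F [ 0.1  1.1 -1.3] w 0.0057 g 66.3 q [-1.    0.84  0.89  1.61 -0.73  1.05  0.1 ]
top {'c': array([0.5982, 0.2637]), 'n': 364, 'rms': np.float64(0.0023), 'zmed': np.float64(0.1175), 'zmax': np.float64(0.2197), 'slope': array([-0.009, -0.006])}
scene {'c': array([0.6004, 0.2646]), 'n': 258, 'rms': np.float64(0.0024), 'zmed': np.float64(0.117), 'zmax': np.float64(0.2391), 'slope': array([-0.016,  0.002])}
```

View pics/w3.png

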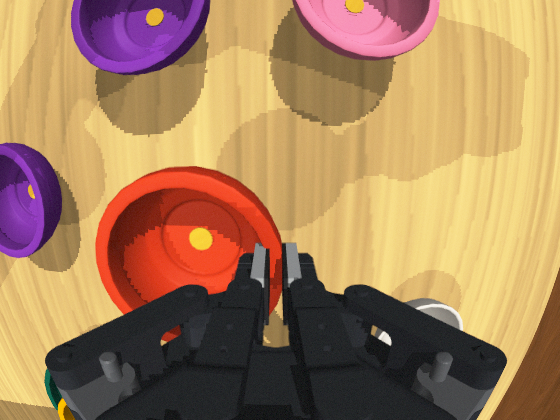

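The red lid is held level by its rim at (270,270), and the decoys and bowl were not touched.

Run:
```python
from h import *
env.move_l(np.array([.6416,.2656,.19]),speed=.15)
P=np.array([.5165,.024,.083])
env.move_l(P+[0,0,.1],rot(0),speed=.2); st("over")
setdown(P)
env.move_l(np.array([.62,-.2,.3]),speed=.25); env.wait(.3); st("away")
for n in("top","scene"):
  img=read_camera(n);cv2.imwrite(f"pics/{n}9.png",img[0][:,:,::-1])
  for c,z in(("red",.094),("yellow",.075),("green",.05)):
    try: print(n,c,rim(n,c,[.4735,.023],z=z,img=img))
    except Exception as e: print(e)
```

```text
over t 20.98 p [0.5171 0.0251 0.1829] F [-0.4 -0.1 -1.6] w 0.0057 g 66.3 q [-0.95  0.48  1.08  2.02 -0.52  0.95  0.4 ]
contact step 4 dF 6.8
down t 23.78 p [0.5177 0.0239 0.0827] F [ 1.5 -0.4  5.7] w 0.0055 g 67.3 q [-0.81  0.62  0.9   2.08 -0.71  0.78  0.54]
open t 24.73 p [0.5165 0.024  0.082 ] F [ 0.3  0.  -0.6] w 0.0853 g 0.0 q [-0.81  0.62  0.9   2.08 -0.71  0.78  0.54]
up t 25.81 p [0.5159 0.0242 0.2212] F [-0.3 -0.1 -0.1] w 0.0852 g 0.0 q [-1.01  0.42  1.14  1.99 -0.45  1.02  0.35]
away t 27.29 p [ 0.6201 -0.199   0.2999] F [ 0.5  0.3 -0.1] w 0.0854 g 0.0 q [-0.43  0.58  1.05  1.57 -0.52  1.29  0.69]
top red {'c': array([0.4729, 0.0229]), 'n': 436, 'rms': np.float64(0.0023), 'zmed': np.float64(0.0938), 'zmax': np.float64(0.0978), 'slope': array([0.003, 0.007])}
top yellow {'c': array([0.4731, 0.022 ]), 'n': 710, 'rms': np.float64(0.0024), 'zmed': np.float64(0.0747), 'zmax': np.float64(0.079), 'slope': array([0.002, 0.002])}
top green {'c': array([0.4729, 0.0219]), 'n': 497, 'rms': np.float64(0.0021), 'zmed': np.float64(0.05), 'zmax': np.float64(0.7478), 'slope': array([ 0.003, -0.001])}
scene red {'c': array([0.4752, 0.0236]), 'n': 359, 'rms': np.float64(0.0025), 'zmed': np.float64(0.0932), 'zmax': np.float64(0.1), 'slope': array([-0.005,  0.   ])}
scene yellow {'c': array([0.475 , 0.0225]), 'n': 594, 'rms': np.float64(0.0029), 'zmed': np.float64(0.0743), 'zmax': np.float64(0.095), 'slope': array([-0.002, -0.001])}
scene green {'c': array([0.4724, 0.0229]), 'n': 314, 'rms': np.float64(0.0019), 'zmed': np.float64(0.0501), 'zmax': np.float64(0.0558), 'slope': array([-0.001,  0.002])}
```

View pics/top9.png

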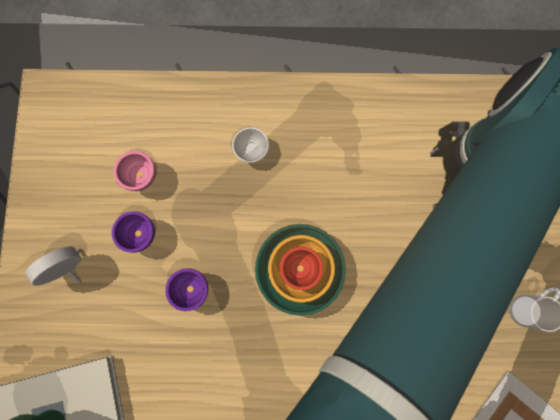

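The three lids are nested concentrically at (300,268) and level, the white bowl is still at (250,145), and the arm is clear of everything.

```bash
python3 -c "
from h import *
print(ticket.finish_job())"
```

```text
the job is handed in; nothing more can be done
None
```

The yellow lid is nested in the green one and the red in the yellow, all level and within about 3 mm of centre by the last camera check; the white bowl was not touched, and the job was handed in at about 27 s (the hand-in returned no verdict).

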